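# Set the microscope lamp boom over the sample dish

## Robot

A 6-joint arm with a two-finger parallel gripper is mounted at the origin on the work surface. World frame = base frame: x ahead of the robot, y to its left, z up, the work surface at z = 0. Lengths are in m, angles in degrees, forces in N, time in s.
With the tool pointing down it reaches from about 0.4 to 0.825 m from the base axis. Payload 7 kg.
Tool frame: the origin (TCP) lies at the very end of the fingers, on their centre line; the grasp point (between the pads) lies 19 mm behind it (ctrl.grip_point_offset is the distance from the TCP to the grasp point, in m); x points along the fingers, z is the direction in which the jaws open and shut, and the axes are right-handed (so a half turn about x gives the same grasp; the last joint's range is limited). The gripper opens to 88 mm and grips with 3 to 60 N. Pads are 19 mm wide; open, the fingers measure 130 mm over their backs; the gripper's body (78 mm by 193 mm) begins 47 mm behind the grasp point.
Start: joints at [-51.389, 20.546, 0.682, 0, -70.136, -16.507], TCP at [0.254, -0.625, 0.227] pointing down, gripper open.
Joint ranges: [-176.03, 176.03], [-82.01, 121.73], [-58.28, 71.71], [-173.87, 95.51], [-174.79, -0.11], [-173.66, 173.66]. Speed limits (degrees/s): [136.94, 136.94, 172.46, 180, 180, 180].

## Interface

Orientations are given as [roll, pitch, yaw] about the fixed x, y, z axes, in that order (R = Rz(yaw) Ry(pitch) Rx(roll)).
In Python, from plant import get_obs, snapshot, calibration, close_job, ctrl gives the robot as it stands.
- The arm moves only by the tool move_arm, never from a script. Its argument "commands" is a list that holds one entry, the list of rows, each a list of 4 numbers: the shift along the tool's x, y, z in cm, then the turn about the tool's x in rad. In form: [[[dx, dy, dz, spin], ...]]. A call has 1 to 8 rows; each row shifts and turns the commanded pose from where the row before left it, along the tool's axes as they then stand; what a row does not reach is not made up. A row lasts 1/10 s, in which the tool goes at most 50 mm and 8.59 degrees, less where a joint would pass 70% of its speed; a pose out of reach is approached as far as the arm can. A call with a gripper value outside its range is refused whole. "jaw" is the finger opening in cm, from 0 to 8.76, set as the call begins (left out, the last holds). The fingers move at their own pace and stop on an object; the grip force is fixed at half the most. Time passes only in rows, so rows that do not move let the fingers close. It gives the time, the measured TCP pose, the force and the opening at its end, in the units of the state.
- get_obs(): the state, without advancing time (a new reading comes with each control period).
- snapshot(name): name is "side" or "top" or "wrist"; returns (picture, depth): 384x512x3 uint8, red, green, blue; 384x512 float32, m along the optical axis (not along the pixel's ray), 0 where there is no reading.
- calibration(name): a dict with "mtx" (3x3 intrinsics, pixels), "T" (4x4, takes a point from camera to world coordinates); the wrist camera has in their place "tool_from_camera" (4x4, takes a point from camera to tool coordinates, whose origin is the TCP and whose axes are the tool frame's). Camera axes: x right, y up, looking along -z (the intrinsics and any distortion apply to the point x, -y, -z); pixel columns grow to the right and rows downward; lengths in m; the calibration is good to about 2 mm. A picture is of the moment at which its call begins: read the wrist's pose just before it. calibration takes no time and is no camera call.
- close_job(): hands the job in, once; it reports no verdict.
The state is a dict: "clock": time; "joint_pos": joint angles; "qvel": joint speeds; "tau": joint torques, N m; "tool_pos": TCP position; "orientation": TCP orientation; "force": force on the tool from outside, world axes, zero at the start; "moment": the same for the moment, N m; "opening": finger opening in m.
Only numpy, scipy, OpenCV 4.12 (cv2) and the standard library are available. Lean on these libraries where they do the work, as an engineer would, in place of code of your own. Each camera call takes 0.05 s, during which the arm holds its last target. There are 200 camera calls.

## Task

Set the telescoping boom so that the lamp head stands right above the small round glass dish: press in the spring button on the side of the boom, slide the outer tube, and leave it locked with the button popped fully out through the hole that puts the lamp over the dish. Never haul or shove the tube hard against a button that is still up, and leave everything else on the bench where it stands.

Things in the scene. Friction and masses are not known exactly. Their poses are not given: they have to be found in the camera images.
- stand: Fixed boom stand. Origin on the bench straight below the spring button; z up; y along the boom from post to lamp; x level, out of the tube face with the button. Post 26 mm thick, 190 mm high, at y = -175 mm on a 130 x 130 x 16 mm foot, with a 44 mm clamp block. A fixed inner tube (22 x 24 mm) runs along y to y = +10 mm, its axis 160 mm above the bench, clear on all sides.
- sleeve: Outer square tube of matt aluminium (pads grip it well), 28 x 28 x 150 mm, wall 2 mm; slides on the inner tube along stand y only, with about 2 N friction. Origin: axis, middle hole; axes as the stand's. Its +x face has five 13.5 mm round holes at axis height, hand-drilled: 18 to 38 mm from hole to hole, uneven. The button starts in the middle one. Black end cap, 31 mm square, at y = 70 to 82 mm.
- button: Steel ball-ended spring button, 12 mm, on the fixed inner tube, 160 mm above the bench; origin at the ball's centre. Fully out it stands 5 mm proud of the outer tube and locks it (0.75 mm play each way). Closing the fingers across the tube there, along stand x, one pad on it, presses it flush (3 N). More than 20 N between tube and button counts as forcing it.
- button_tip (a point): Outermost point of the button's dome: 19 mm from the tube axis along stand x when fully out, 14 mm when flush. With it flush, sliding the tube pushes it under the hole's edge (up to 20 N on the tool for the first 5 mm, then about 4 N). It runs under the wall and pops out by itself at the next hole (18 to 38 mm on), every time, and stops the tube dead there.
- plunger (a joint): How far the button is pressed in (m): 0 fully out, 0.005 flush with the outer face, about 0.007 when it runs under the tube wall, 0.0085 at most.
- extension (a joint): How far the outer tube is slid (m) along stand y from the middle setting, where it starts (0). Positive moves the lamp away from the post. There are two more settings each way: the end ones at roughly -0.055 and +0.055, and one somewhere between 0 and each end. Stops at +-0.068.
- dish: Round glass dish, 36 mm diameter, 12 mm high, loose on the bench; origin at the centre of its underside. It stands, to within about 5 mm, below the lamp's place at one of the two end settings of the boom (farthest out or farthest in).
- slipbox: Square white cover-slip box, 34 x 34 x 16 mm, loose, below the lamp's place at the other end setting; origin at the centre of its underside. Bystander.
- slidebox: Blue slide box, 30 x 85 x 30 mm, loose beside the boom; origin at the centre of its underside. Bystander.
- stain: Small jar, 38 mm diameter, 70 mm high, loose beside the stand's foot; origin at the centre of its underside. Bystander.
- pen: Marker pen, 12 x 130 x 11 mm, loose on the bench; origin at the centre of its underside. Bystander.
- lamp (a point): White round lamp head, 33 mm diameter, 44 mm high, fixed to the outer end of the outer tube; this point is the centre of its underside, 100 mm beyond the tube's middle hole along stand y and 130 mm above the bench. Its top is lower than the tube's top.
Mind the look-alikes: they are no part of the job. Leave any pink look-alike of the dish alone.

How it is judged (in metres and radians):
At the end, for the whole second after the job is handed in: The lamp's axis is within 12 mm of the dish's centre seen from above, the button has popped fully out (within 1.5 mm) so the boom is locked, and the tube is at rest (horizontal distance between lamp and dish below 0.012 m and value of joint plunger below 0.0015 m and linear speed of sleeve below 0.01 m/s); the robot touches nothing.
It fails at once if the tube is forced against the button with more than 20 N (contact force between sleeve and button above 20 N).
It fails at once if the dish is moved by more than 10 mm (distance of dish from where it was at the start of the episode above 0.01 m).
It fails at once if the slip box, slide box, jar or pen is moved by more than 20 mm (distance of any of slipbox, slidebox, stain, pen from where it was at the start of the episode above 0.02 m).
It also fails if it takes over 48 s, if anything falls off the work surface, if the arm or the gripper's body presses on something with over 40 N, if the wrist force passes 120 N, or if a joint passes its speed limit or range.

## Working session

There is one attempt and no reset: what is moved stays moved. The work goes in short steps, Python scripts to look and compute and a tool call to move; the robot and the scene stay as the last step left them, time stands still between calls to the robot, and variables do not carry over. Pictures are saved under pics/ and viewed, about 8 in all and at most 12, crops included, and the job is handed in when it is done.

Besides the shell and the picture viewer there is one more tool, called after ">>>" by a JSON object that holds its "api" and its "payload". move_arm: Moves the arm, as the interface text tells. Its arguments: {"type":"object","properties":{"commands":{"type":"array"},"jaw":{"type":"number"}},"required":["commands"]}

```bash
mkdir -p pics
cat > h.py <<'E'
import numpy as np, cv2
from plant import get_obs, snapshot, calibration, close_job, ctrl
def save(n,p): cv2.imwrite('pics/'+n+'.png',cv2.cvtColor(p,cv2.COLOR_RGB2BGR))
def ray(c,u,v):
    K=c['mtx'];T=c['T'];d=np.array([(u-K[0,2])/K[0,0],-(v-K[1,2])/K[1,1],-1.]);return T[:3,3],T[:3,:3]@d
def onz(c,u,v,z):
    o,d=ray(c,u,v);return o+d*(z-o[2])/d[2]
def dep(c,u,v,D):
    o,d=ray(c,u,v);return o+d*D[int(v),int(u)]
E
python3 - <<'E'
from h import *
for n in('side','top'):
    p,d=snapshot(n);save(n,p);np.save(n+'d.npy',d);np.save(n+'p.npy',p)
    c=calibration(n);print(n,{k:(np.round(v,3) if hasattr(v,'shape') or isinstance(v,list) else v) for k,v in c.items()})
a=cv2.imread('pics/side.png');b=cv2.imread('pics/top.png')
print(get_obs())
E
```

```text
side {'mtx': array([[456.151,   0.   , 253.302],
       [  0.   , 456.151, 190.361],
       [  0.   ,   0.   ,   1.   ]]), 'T': array([[-0.999,  0.044, -0.029,  0.51 ],
       [-0.051, -0.679,  0.732,  0.634],
       [ 0.012,  0.733,  0.68 ,  0.682],
       [ 0.   ,  0.   ,  0.   ,  1.   ]])}
top {'mtx': array([[477.385,   0.   , 252.633],
       [  0.   , 477.385, 192.084],
       [  0.   ,   0.   ,   1.   ]]), 'T': array([[-0.008,  0.995, -0.096,  0.444],
       [-1.   , -0.006,  0.023,  0.023],
       [ 0.022,  0.096,  0.995,  1.096],
       [ 0.   ,  0.   ,  0.   ,  1.   ]])}
{'clock': 0.1, 'joint_pos': array([-5.13865610e+01,  2.05874413e+01,  6.40426799e-01, -1.89001665e-02,
       -7.01386923e+01, -1.65060630e+01]), 'qvel': array([-0.02356368,  0.01455846,  0.11183007,  0.08210252,  0.07715662,
        0.04151191]), 'tau': array([-3.74968498e-03, -5.84162593e+01,  2.93749684e+01,  7.01567933e+00,
        1.00939261e-02, -7.99362624e-05]), 'tool_pos': array([ 0.25383388, -0.62497215,  0.22572216]), 'orientation': array([  4.79511038,  89.91247016, 116.8960518 ]), 'force': array([ 0.6657528 ,  0.30289304, -0.10172626]), 'moment': array([0.02517537, 0.00321812, 0.0379246 ]), 'opening': 0.08789316308008825}
```

View pics/side.png

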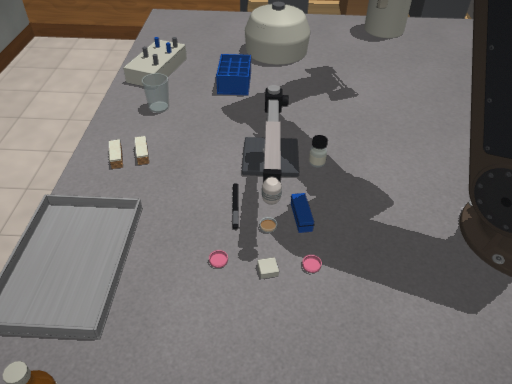

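View pics/top.png

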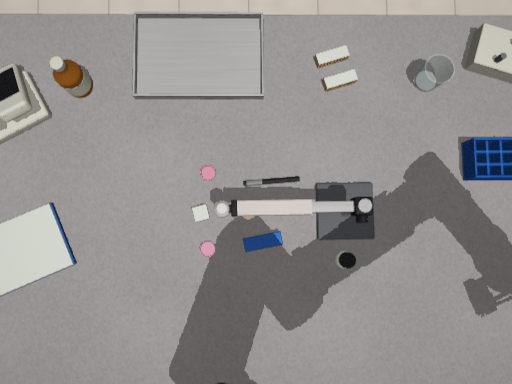

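Candidates for the dish are the amber-filled clear dish at side (268,225), a pink look-alike at (219,259) and another at (312,264). The white square at (268,268) is the slip box. I choose (268,225) and will check it in a close crop. It lies inward of the lamp, so the tube has to slide towards the post.

Run:
```python
from h import *
P={n:np.load(n+'p.npy') for n in('side','top')};D={n:np.load(n+'d.npy') for n in('side','top')}
a=cv2.resize(P['side'][80:290,200:340],None,fx=2.8,fy=2.8,interpolation=cv2.INTER_CUBIC)
b=cv2.resize(P['top'][165:265,185:385],None,fx=2,fy=2,interpolation=cv2.INTER_CUBIC)
o=np.zeros((588,794,3),np.uint8);o[:a.shape[0],:a.shape[1]]=a;o[:200,394:794]=b
c=calibration('top');d=D['top'];H=np.zeros(d.shape+(3,))
v,u=np.mgrid[:384,:512];K=c['mtx'];r=np.stack([(u-K[0,2])/K[0,0],-(v-K[1,2])/K[1,1],-np.ones(u.shape)],-1)*d[...,None]
W=r@c['T'][:3,:3].T+c['T'][:3,3];np.save('W.npy',W)
hs=cv2.resize(np.clip(W[165:265,185:385,2]/.2*255,0,255).astype(np.uint8),None,fx=2,fy=2);o[220:420,394:794]=hs[...,None]
save('crop1',o)
# sleeve top band z .165-.185
m=(W[...,2]>.165)&(W[...,2]<.183)&(u>185)&(u<345)&(v>180)&(v<235)
m=cv2.morphologyEx(m.astype(np.uint8),cv2.MORPH_OPEN,np.ones((3,3)))
q=W[m>0];print('tube pts',len(q),q.min(0),q.max(0),np.median(q[:,2]))
for y0 in np.arange(-.12,.1,.02):
    s=q[(q[:,1]>=y0)&(q[:,1]<y0+.02)]
    if len(s): print(round(y0,2),np.round([s[:,0].min(),s[:,0].max(),s[:,0].mean(),np.median(s[:,2])],4))
for u0 in(205,215,222,230,234,238,260,290,310,316,330,350,365):print(u0,P['top'][207,u0],np.round(W[207,u0],4))
```

```text
tube pts 1733 [ 0.48657644 -0.17721875  0.16529614] [0.51718191 0.07675374 0.17905057] 0.1728492432678932
-0.12 [0.4894 0.5169 0.5032 0.1727]
-0.1 [0.4895 0.5171 0.5032 0.1735]
-0.08 [0.4897 0.5172 0.5039 0.1734]
-0.06 [0.4898 0.5154 0.5025 0.1734]
-0.04 [0.4884 0.5155 0.5025 0.1732]
-0.02 [0.4884 0.5156 0.5022 0.1733]
0.0 [0.4883 0.5158 0.502  0.1733]
0.02 [0.4866 0.5159 0.5017 0.1741]
0.04 [0.4868 0.5157 0.5014 0.1733]
0.06 [0.4872 0.5165 0.502  0.1715]
205 [214 217 208] [0.5149 0.1059 0.0153]
215 [161 155 150] [0.5047 0.0747 0.1677]
222 [214 217 213] [0.5042 0.0609 0.1733]
230 [47 48 48] [0.5047 0.0457 0.1653]
234 [48 48 50] [0.504  0.0377 0.1749]
238 [209 202 198] [0.504  0.03   0.1735]
260 [211 204 200] [ 0.5037 -0.0125  0.1743]
290 [212 205 201] [ 0.5033 -0.0707  0.1744]
310 [211 204 200] [ 0.5031 -0.1096  0.1738]
316 [196 196 194] [ 0.5032 -0.1218  0.1704]
330 [195 194 192] [ 0.503  -0.149   0.1714]
350 [196 195 193] [ 0.5027 -0.1879  0.1722]
365 [188 187 186] [ 0.5014 -0.2128  0.1894]
```

View pics/crop1.png

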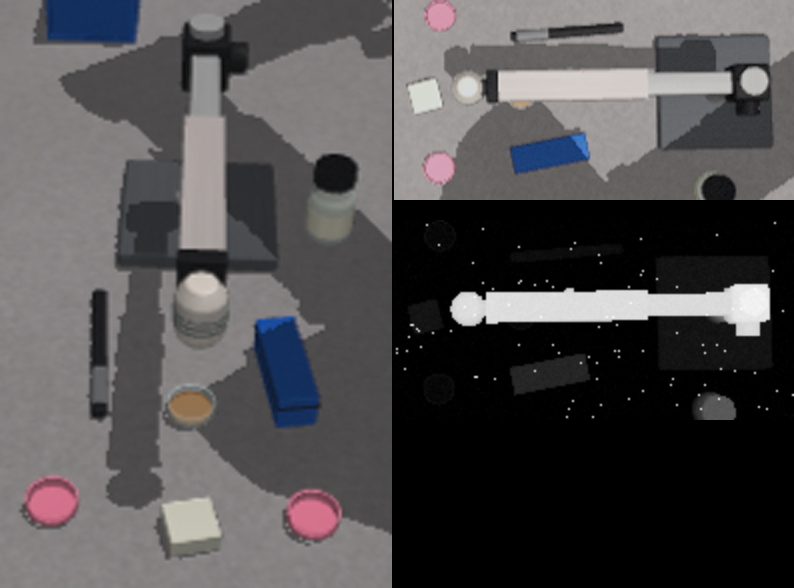

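The crop shows the clear amber dish at about (190,404), inward of the lamp on the boom line. Pink dishes are at (52,501) and (313,514), and the white slip box is farther out at (190,527). The button is near (0.502, -0.038), so I'll turn the tool and go above it.

>>> {"api": "move_arm", "payload": {"commands": [[[-0.5,0,0,-0.1496],[-0.5,0,0,-0.1496],[-0.5,0,0,-0.1496],[-0.5,0,0,-0.1496],[-0.5,0,0,-0.1496],[-0.5,0,0,-0.1496],[-0.5,0,0,-0.1496],[-0.5,0,0,-0.1496]]]}}

```text
clock: 0.9
tool_pos: [0.2539, -0.6251, 0.2662]
orientation: [-64.2, 89.9, 116.8]
force: [1.0, 0.4, 0.3]
opening: 0.0874
```

Run:
```python
from h import *
c=calibration('side');ct=calibration('top');P=np.load('sidep.npy')
hsv=cv2.cvtColor(P,cv2.COLOR_RGB2HSV)
m=((hsv[...,0]>5)&(hsv[...,0]<22)&(hsv[...,1]>90)).astype(np.uint8);m[:210]=0;m[245:]=0;m[:,:250]=0;m[:,290:]=0
v,u=np.nonzero(m);print('amber',len(u),u.mean(),v.mean(),onz(c,u.mean(),v.mean(),.006))
# lamp: side view silhouette bottom/top check via two views: top (222,207.5)
D=np.load('sided.npy')
for uv in((271,186),(268,225),(262,225),(268,268)):print(uv,dep(c,*uv,D))
print(np.round(calibration('wrist')['mtx'],1),np.round(calibration('wrist')['tool_from_camera'],3))
o=get_obs();print(o['tool_pos'],o['orientation'],o['joint_pos'])
```

```text
amber 102 267.6862745098039 224.04901960784315 [0.50487177 0.00536634 0.006     ]
(271, 186) [0.50309082 0.07279484 0.17125615]
(268, 225) [0.50416479 0.00756032 0.00559826]
(262, 225) [0.51625155 0.00621668 0.00333204]
(268, 268) [0.50132651 0.12123376 0.01354734]
[[305.1   0.  257.7]
 [  0.  305.1 191.2]
 [  0.    0.    1. ]] [[-0.002  0.245 -0.969 -0.157]
 [ 0.001  0.969  0.245  0.065]
 [ 1.    -0.    -0.002  0.001]
 [ 0.     0.     0.     1.   ]]
[ 0.25385983 -0.62513339  0.26615203] [-64.17566265  89.93899437 116.84978587] [-5.13905548e+01  1.94203672e+01  4.17088138e+00 -1.28834645e-02
 -7.48102398e+01  5.24193855e+01]
```

>>> {"api": "move_arm", "payload": {"commands": [[[0,-3.63,-2.2,0],[0,-3.63,-2.2,0],[0,-3.63,-2.2,0],[0,-3.63,-2.2,0],[0,-3.63,-2.2,0],[0,-3.63,-2.2,0],[0,-3.63,-2.2,0],[0,-3.63,-2.2,0]]]}}

```text
clock: 1.7
tool_pos: [0.4269, -0.3312, 0.2664]
orientation: [-48.9, 90.0, 131.8]
force: [1.1, -1.0, 0.2]
opening: 0.0875
```

>>> {"api": "move_arm", "payload": {"commands": [[[0,-3.63,-2.2,0],[0,-3.63,-2.2,0],[0,-3.63,-2.2,0],[0,-3.63,-2.2,0],[0,-3.63,-2.2,0],[0,-3.63,-2.2,0],[0,-3.63,-2.2,0],[0,-3.63,-2.2,0]]]}}

```text
clock: 2.5
tool_pos: [0.5995, -0.0388, 0.2663]
orientation: [-4.0, 90.0, 176.7]
force: [1.0, -0.9, 1.0]
opening: 0.0879
```

Run:
```python
from h import *
o=get_obs();print(o['clock'],o['tool_pos'],o['orientation'],o['joint_pos'])
np.save('w1pose.npy',np.r_[o['tool_pos'],o['orientation']])
p,d=snapshot('wrist');np.save('w1.npy',p);np.save('w1d.npy',d);save('w1',cv2.resize(p,None,fx=1.5,fy=1.5,interpolation=cv2.INTER_CUBIC))
```

```text
2.5 [ 0.59950621 -0.03875395  0.2663475 ] [ -3.95029334  89.97547501 176.73555235] [ 1.49146837e+01  1.23070022e+01 -5.55018845e+00 -8.03775087e-03
 -7.21661104e+01 -1.42263749e+01]
```

View pics/w1.png

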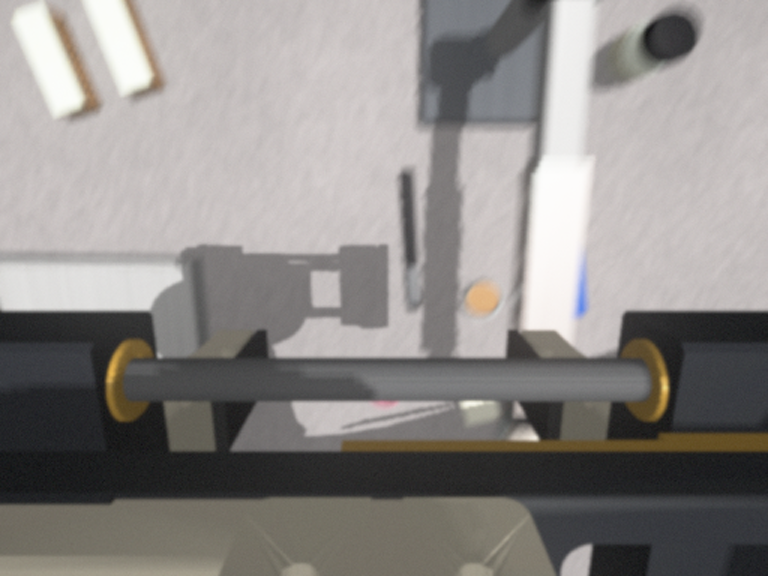

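The wrist view shows the tube at columns 525–590 with its +x face almost edge-on, so the holes can't be seen. The dish is at (483,297). I'll go on by feel. Next, move above the button and descend with the jaws open.

>>> {"api": "move_arm", "payload": {"commands": [[[0,-0.1,3.25,0],[0,-0.1,3.25,0],[0,0,3.25,0],[3,0,0,0],[3,0,0,0],[0,0,0,0]]]}}

```text
clock: 3.15
tool_pos: [0.4987, -0.0399, 0.2032]
orientation: [4.8, 89.6, -174.5]
force: [-0.1, 0.0, 0.3]
opening: 0.0875
```

Run:
```python
from h import *
D=np.load('sided.npy');c=calibration('side');K=c['mtx']
print('side tube', [np.round(dep(c,u,v,D),4) for u,v in((272,130),(272,145),(272,160),(268,145),(277,145))])
o=get_obs();print(o['tool_pos'],o['orientation'])
p,d=snapshot('wrist');c=calibration('wrist');K=c['mtx']
from scipy.spatial.transform import Rotation as R
T=np.eye(4);T[:3,:3]=R.from_euler('xyz',o['orientation'],degrees=True).as_matrix();T[:3,3]=o['tool_pos'];T=T@c['tool_from_camera']
v,u=np.mgrid[:384,:512];r=np.stack([(u-K[0,2])/K[0,0],-(v-K[1,2])/K[1,1],-np.ones(u.shape)],-1)*d[...,None]
W=r@T[:3,:3].T+T[:3,3];m=(v<200)&(W[...,2]>.16)&(W[...,2]<.185)&(abs(W[...,0]-.5)<.03)
for y0 in np.arange(-.2,.06,.02):
    s=W[m&(W[...,1]>=y0)&(W[...,1]<y0+.02)]
    if len(s)>20: print(round(y0,2),len(s),np.round([*np.percentile(s[:,0],[1,99]),np.median(s[:,2])],4))
g=p[:,:,:];cv2.imwrite('pics/w2.png',cv2.resize(p[:230,150:400,::-1],None,fx=2.5,fy=2.5))
s=W[m];w=(abs(W[...,0]-.502)<.005)&m
ys=np.arange(-.14,-.06,.002)
print([(round(a,3),int(np.median(p[...,1][w&(W[...,1]>=a)&(W[...,1]<a+.002)])), round(float(np.median(W[...,2][w&(W[...,1]>=a)&(W[...,1]<a+.002)])),4)) for a in ys if (w&(W[...,1]>=a)&(W[...,1]<a+.002)).sum()>3])
```

```text
side tube [array([ 0.5048, -0.0829,  0.1741]), array([ 0.5038, -0.0352,  0.1745]), array([0.5029, 0.0084, 0.1746]), array([ 0.5111, -0.036 ,  0.1736]), array([ 0.4947, -0.0353,  0.175 ])]
[ 0.49871871 -0.03993201  0.20319604] [   4.81638663   89.63058777 -174.53879624]
-0.18 471 [0.4933 0.5139 0.1711]
-0.16 1450 [0.4932 0.5141 0.1711]
-0.14 1329 [0.4932 0.5137 0.1711]
-0.12 1517 [0.4895 0.5168 0.173 ]
-0.1 1514 [0.4896 0.5169 0.1734]
-0.08 1423 [0.4891 0.5165 0.1734]
-0.06 544 [0.4889 0.5167 0.1734]
[(np.float64(-0.14), 233, 0.1714), (np.float64(-0.138), 234, 0.1711), (np.float64(-0.136), 234, 0.1712), (np.float64(-0.134), 234, 0.1712), (np.float64(-0.132), 234, 0.1711), (np.float64(-0.13), 234, 0.1712), (np.float64(-0.128), 234, 0.1713), (np.float64(-0.126), 234, 0.1712), (np.float64(-0.124), 234, 0.171), (np.float64(-0.122), 235, 0.1712), (np.float64(-0.12), 235, 0.1711), (np.float64(-0.118), 235, 0.1713), (np.float64(-0.116), 236, 0.171), (np.float64(-0.114), 250, 0.1726), (np.float64(-0.112), 252, 0.1734), (np.float64(-0.11), 252, 0.1734), (np.float64(-0.108), 252, 0.1734), (np.float64(-0.106), 252, 0.1734), (np.float64(-0.104), 252, 0.1734), (np.float64(-0.102), 252, 0.1734), (np.float64(-0.1), 252, 0.1735), (np.float64(-0.098), 251, 0.1734), (np.float64(-0.096), 251, 0.1733), (np.float64(-0.094), 251, 0.1733), (np.float64(-0.092), 251, 0.1734), (np.float64(-0.09), 251, 0.1733), (np.float64(-0.088), 250, 0.1734), (np.float64(-0.086), 250, 0.1735), (np.float64(-0.084), 250, 0.1733), (np.float64(-0.082), 250, 0.1733), (np.float64(-0.08), 249, 0.1733), (np.float64(-0.078), 249, 0.1733), (np.float64(-0.076), 249, 0.1733), (np.float64(-0.074), 249, 0.1733), (np.float64(-0.072), 248, 0.1734), (np.float64(-0.07), 248, 0.1733), (np.float64(-0.068), 248, 0.1734), (np.float64(-0.066), 248, 0.1735), (np.float64(-0.064), 247, 0.1735), (np.float64(-0.062), 247, 0.1731), (np.float64(-0.06), 246, 0.1735)]
```

>>> {"api": "move_arm", "payload": {"commands": [[[1.5,-0.2,0,0],[1.5,0,0,0],[1.5,0,0,0],[1.2,0,0,0],[0.5,0,0,0],[0,0,0,0],[0,0,0,0]]]}}

```text
clock: 3.9
tool_pos: [0.5021, -0.0376, 0.1453]
orientation: [176.6, 90.0, -2.7]
force: [-0.4, 0.0, -0.5]
opening: 0.0873
```

>>> {"api": "move_arm", "payload": {"commands": [[[0.25,0,0,0],[0.25,0,-0.05,0],[0,0,0,0]]]}}

```text
clock: 4.2
tool_pos: [0.502, -0.0376, 0.1394]
orientation: [-9.5, 90.0, 171.1]
force: [-0.3, 0.2, -0.7]
opening: 0.0881
```

>>> {"api": "move_arm", "payload": {"commands": [[[0,0,0,0],[0,0,0,0],[0,0,0,0],[0,0,0,0],[0,0,0,0],[0,0,0,0],[0,0,0,0],[0,0,0,0]]], "jaw": 0}}

```text
clock: 5.0
tool_pos: [0.5033, -0.0374, 0.1398]
orientation: [-173.8, 89.9, 6.9]
force: [19.5, -4.0, -14.8]
opening: 0.0289
```

>>> {"api": "move_arm", "payload": {"commands": [[[0,0,-0.1,0],[0,0,0,0],[0,0,0,0],[0,0,0,0]]]}}

```text
clock: 5.4
tool_pos: [0.504, -0.0374, 0.1397]
orientation: [-171.2, 89.9, 9.5]
force: [5.9, 0.0, -3.0]
opening: 0.0279
```

>>> {"api": "move_arm", "payload": {"commands": [[[0,0.1,0,0],[0,0.1,0,0],[0,0.1,0,0],[0,0,0,0],[0,0,0,0]]]}}

```text
clock: 5.9
tool_pos: [0.504, -0.0398, 0.1397]
orientation: [-148.7, 89.9, 31.9]
force: [4.7, 4.1, -2.4]
opening: 0.0276
```

>>> {"api": "move_arm", "payload": {"commands": [[[0,0.1,0,0],[0,0.1,0,0],[0,0.1,0,0],[0,0.1,0,0],[0,0,0,0]]]}}

```text
clock: 6.4
tool_pos: [0.5041, -0.0427, 0.1398]
orientation: [-129.4, 89.8, 51.3]
force: [3.1, 9.1, -1.3]
opening: 0.0279
```

>>> {"api": "move_arm", "payload": {"commands": [[[0,0.1,0,0],[0,0.1,0,0],[0,0.1,0,0],[0,0.1,0,0],[0,0,0,0]]]}}

```text
clock: 6.9
tool_pos: [0.5041, -0.0478, 0.1398]
orientation: [-148.1, 89.9, 32.6]
force: [5.1, 2.4, -2.2]
opening: 0.0277
```

>>> {"api": "move_arm", "payload": {"commands": [[[0,0.1,0,0],[0,0.1,0,0],[0,0.1,0,0],[0,0.1,0,0],[0,0.05,0,0],[0,0,0,0]]]}}

```text
clock: 7.5
tool_pos: [0.5041, -0.0525, 0.1397]
orientation: [-154.0, 89.9, 26.7]
force: [4.5, 2.4, -2.7]
opening: 0.0276
```

>>> {"api": "move_arm", "payload": {"commands": [[[0,0.05,0,0],[0,0.05,0,0],[0,0,0,0]]]}}

```text
clock: 7.8
tool_pos: [0.5042, -0.0536, 0.1398]
orientation: [-158.4, 89.9, 22.3]
force: [4.8, 2.4, -2.5]
opening: 0.0276
```

>>> {"api": "move_arm", "payload": {"commands": [[[0,0.05,0,0],[0,0.05,0,0],[0,0,0,0]]]}}

```text
clock: 8.1
tool_pos: [0.5042, -0.0547, 0.1398]
orientation: [-162.0, 89.9, 18.6]
force: [6.6, 1.0, -2.4]
opening: 0.0276
```

>>> {"api": "move_arm", "payload": {"commands": [[[0,0.04,0,0],[0,0.04,0,0],[0,0,0,0]]]}}

```text
clock: 8.4
tool_pos: [0.5042, -0.0555, 0.1398]
orientation: [-163.3, 89.9, 17.4]
force: [5.3, 0.3, -2.4]
opening: 0.0278
```

>>> {"api": "move_arm", "payload": {"commands": [[[0,0.04,0,0],[0,0.03,0,0],[0,0,0,0]]]}}

```text
clock: 8.7
tool_pos: [0.5042, -0.0563, 0.1397]
orientation: [-166.9, 89.9, 13.8]
force: [5.9, 0.6, -2.9]
opening: 0.0279
```

>>> {"api": "move_arm", "payload": {"commands": [[[0,0.04,0,0],[0,0.03,0,0],[0,0,0,0]]]}}

```text
clock: 9.0
tool_pos: [0.5042, -0.0568, 0.1397]
orientation: [-158.9, 89.9, 21.8]
force: [5.1, 1.8, -2.7]
opening: 0.0278
```

>>> {"api": "move_arm", "payload": {"commands": [[[0,0.03,0,0],[0,0.03,0,0],[0,0,0,0]]]}}

```text
clock: 9.3
tool_pos: [0.5042, -0.0574, 0.1398]
orientation: [-158.5, 89.9, 22.1]
force: [5.2, 2.0, -2.2]
opening: 0.0274
```

>>> {"api": "move_arm", "payload": {"commands": [[[0,0.04,0,0],[0,0.03,0,0],[0,0,0,0]]]}}

```text
clock: 9.6
tool_pos: [0.5042, -0.0581, 0.1397]
orientation: [-158.0, 89.9, 22.7]
force: [5.8, 2.3, -2.4]
opening: 0.0281
```

>>> {"api": "move_arm", "payload": {"commands": [[[0,0.03,0,0],[0,0.03,0,0],[0,0,0,0]]]}}

```text
clock: 9.9
tool_pos: [0.5042, -0.0585, 0.1398]
orientation: [-151.7, 89.9, 29.0]
force: [4.2, 2.3, -1.2]
opening: 0.0277
```

>>> {"api": "move_arm", "payload": {"commands": [[[0,0.04,0,0],[0,0.03,0,0],[0,0,0,0]]]}}

```text
clock: 10.2
tool_pos: [0.5042, -0.0587, 0.1398]
orientation: [-139.9, 89.9, 40.8]
force: [3.0, 5.8, -2.0]
opening: 0.0279
```

>>> {"api": "move_arm", "payload": {"commands": [[[0,0.03,0,0],[0,0.03,0,0],[0,0,0,0]]]}}

```text
clock: 10.5
tool_pos: [0.5042, -0.0589, 0.1398]
orientation: [-132.5, 89.8, 48.2]
force: [3.5, 8.3, -0.1]
opening: 0.0277
```

The tube has stopped at about 21 mm and the force is rising, so it's in the intermediate hole. I'll ease off, open and check that the button is out.

>>> {"api": "move_arm", "payload": {"commands": [[[0,-0.1,0,0],[0,0,0,0]]]}}

```text
clock: 10.7
tool_pos: [0.5042, -0.0586, 0.1398]
orientation: [-149.4, 89.9, 31.2]
force: [4.6, 3.3, -1.5]
opening: 0.0277
```

>>> {"api": "move_arm", "payload": {"commands": [[[0,0,0,0],[0,0,0,0],[0,0,0,0],[0,0,0,0],[0,0,0,0]]], "jaw": 7}}

```text
clock: 11.2
tool_pos: [0.5031, -0.0596, 0.1395]
orientation: [15.3, 90.0, -164.0]
force: [0.6, 0.4, 0.2]
opening: 0.0624
```

>>> {"api": "move_arm", "payload": {"commands": [[[0,-0.5,0,0],[0,-0.7,0,0],[0,-0.7,0,0],[0,-0.2,0,0],[0,0,0,0],[0,0,0,0]]]}}

```text
clock: 11.8
tool_pos: [0.503, -0.0384, 0.1395]
orientation: [36.8, 90.0, -142.5]
force: [-1.8, 0.1, -1.0]
opening: 0.0702
```

>>> {"api": "move_arm", "payload": {"commands": [[[0,-0.1,-0.1,0],[0,0,0,0],[0,0,0,0],[0,0,0,0],[0,0,0,0],[0,0,0,0],[0,0,0,0],[0,0,0,0]]], "jaw": 0}}

```text
clock: 12.6
tool_pos: [0.504, -0.0375, 0.1396]
orientation: [77.9, 90.0, -101.5]
force: [-1.0, -0.0, 1.8]
opening: 0.0277
```

>>> {"api": "move_arm", "payload": {"commands": [[[0,0.1,0,0],[0,0.1,0,0],[0,0.1,0,0],[0,0,0,0]]]}}

```text
clock: 13.0
tool_pos: [0.5041, -0.0399, 0.1397]
orientation: [-101.1, 89.9, 79.5]
force: [-2.1, 5.3, 3.5]
opening: 0.0279
```

>>> {"api": "move_arm", "payload": {"commands": [[[0,0.1,0,0],[0,0.1,0,0],[0,0.1,0,0],[0,0.1,0,0],[0,0,0,0]]]}}

```text
clock: 13.5
tool_pos: [0.5041, -0.0442, 0.1396]
orientation: [-84.4, 90.0, 96.3]
force: [-1.8, 4.2, 3.4]
opening: 0.0275
```

>>> {"api": "move_arm", "payload": {"commands": [[[0,0.1,0,0],[0,0.1,0,0],[0,0.1,0,0],[0,0.1,0,0],[0,0.1,0,0],[0,0.1,0,0],[0,0.1,0,0],[0,0,0,0]]]}}

```text
clock: 14.3
tool_pos: [0.5042, -0.0515, 0.1396]
orientation: [-90.2, 90.0, 90.5]
force: [-0.7, 3.1, 3.1]
opening: 0.0279
```

>>> {"api": "move_arm", "payload": {"commands": [[[0,0.1,0,0],[0,0.1,0,0],[0,0.1,0,0],[0,0,0,0]]]}}

```text
clock: 14.7
tool_pos: [0.5042, -0.0546, 0.1397]
orientation: [62.2, 90.0, -117.1]
force: [-2.3, 4.0, 3.9]
opening: 0.0279
```

>>> {"api": "move_arm", "payload": {"commands": [[[0,0.05,0,0],[0,0.05,0,0],[0,0,0,0]]]}}

```text
clock: 15.0
tool_pos: [0.5042, -0.0555, 0.1396]
orientation: [-13.4, 90.0, 167.3]
force: [-1.9, 3.5, 4.3]
opening: 0.0275
```

>>> {"api": "move_arm", "payload": {"commands": [[[0,0.05,0,0],[0,0.05,0,0],[0,0,0,0]]]}}

```text
clock: 15.3
tool_pos: [0.5042, -0.0565, 0.1397]
orientation: [38.9, 90.0, -140.5]
force: [-3.4, 3.3, 4.6]
opening: 0.0279
```

>>> {"api": "move_arm", "payload": {"commands": [[[0,0.05,0,0],[0,0.05,0,0],[0,0,0,0]]]}}

```text
clock: 15.6
tool_pos: [0.5042, -0.0575, 0.1396]
orientation: [34.8, 90.0, -144.6]
force: [-2.6, 3.0, 4.2]
opening: 0.0278
```

>>> {"api": "move_arm", "payload": {"commands": [[[0,0.05,0,0],[0,0.05,0,0],[0,0,0,0]]]}}

```text
clock: 15.9
tool_pos: [0.5043, -0.0584, 0.1396]
orientation: [-66.0, 90.0, 114.7]
force: [-2.3, 4.8, 5.2]
opening: 0.028
```

>>> {"api": "move_arm", "payload": {"commands": [[[0,0.05,0,0],[0,0.05,0,0],[0,0,0,0]]]}}

```text
clock: 16.2
tool_pos: [0.5042, -0.0595, 0.1396]
orientation: [-43.5, 90.0, 137.2]
force: [-2.8, 4.1, 5.7]
opening: 0.0277
```

>>> {"api": "move_arm", "payload": {"commands": [[[0,0.05,0,0],[0,0.05,0,0],[0,0,0,0]]]}}

```text
clock: 16.5
tool_pos: [0.5042, -0.0605, 0.1396]
orientation: [-7.0, 90.0, 173.7]
force: [-2.7, 4.5, 5.0]
opening: 0.0278
```

>>> {"api": "move_arm", "payload": {"commands": [[[0,0.05,0,0],[0,0.05,0,0],[0,0,0,0]]]}}

```text
clock: 16.8
tool_pos: [0.5043, -0.0615, 0.1396]
orientation: [3.8, 90.0, -175.5]
force: [-2.8, 3.6, 6.2]
opening: 0.0279
```

>>> {"api": "move_arm", "payload": {"commands": [[[0,0.05,0,0],[0,0.05,0,0],[0,0,0,0]]]}}

```text
clock: 17.1
tool_pos: [0.5043, -0.0625, 0.1396]
orientation: [26.3, 90.0, -153.0]
force: [-2.6, 3.9, 5.2]
opening: 0.0277
```

Now at about 46 mm, still running freely.

>>> {"api": "move_arm", "payload": {"commands": [[[0,0.05,0,0],[0,0.05,0,0],[0,0,0,0]]]}}

```text
clock: 17.4
tool_pos: [0.5043, -0.0635, 0.1396]
orientation: [28.6, 90.0, -150.7]
force: [-2.4, 4.0, 5.6]
opening: 0.0278
```

>>> {"api": "move_arm", "payload": {"commands": [[[0,0.05,0,0],[0,0.05,0,0],[0,0,0,0]]]}}

```text
clock: 17.7
tool_pos: [0.5043, -0.0644, 0.1396]
orientation: [-51.5, 90.0, 129.1]
force: [-3.0, 4.8, 5.5]
opening: 0.0282
```

>>> {"api": "move_arm", "payload": {"commands": [[[0,0.05,0,0],[0,0.05,0,0],[0,0,0,0]]]}}

```text
clock: 18.0
tool_pos: [0.5043, -0.0655, 0.1396]
orientation: [-6.3, 90.0, 174.4]
force: [-2.7, 4.8, 5.2]
opening: 0.0279
```

>>> {"api": "move_arm", "payload": {"commands": [[[0,0.05,0,0],[0,0.05,0,0],[0,0,0,0]]]}}

```text
clock: 18.3
tool_pos: [0.5043, -0.0666, 0.1396]
orientation: [38.9, 90.0, -140.4]
force: [-2.8, 3.6, 4.9]
opening: 0.0279
```

>>> {"api": "move_arm", "payload": {"commands": [[[0,0.05,0,0],[0,0.03,0,0],[0,0,0,0]]]}}

```text
clock: 18.6
tool_pos: [0.5043, -0.0674, 0.1396]
orientation: [57.2, 90.0, -122.1]
force: [-2.1, 2.7, 5.8]
opening: 0.0277
```

Force is dipping at about 51 mm, which is how the last hole felt on the way in. I'll take smaller steps.

>>> {"api": "move_arm", "payload": {"commands": [[[0,0.04,0,0],[0,0.03,0,0],[0,0,0,0]]]}}

```text
clock: 18.9
tool_pos: [0.5043, -0.0682, 0.1396]
orientation: [61.3, 90.0, -118.0]
force: [-2.4, 2.6, 4.3]
opening: 0.0279
```

>>> {"api": "move_arm", "payload": {"commands": [[[0,0.04,0,0],[0,0.03,0,0],[0,0,0,0]]]}}

```text
clock: 19.2
tool_pos: [0.5043, -0.069, 0.1396]
orientation: [63.3, 90.0, -116.0]
force: [-3.3, 2.4, 4.7]
opening: 0.0278
```

>>> {"api": "move_arm", "payload": {"commands": [[[0,0.04,0,0],[0,0.03,0,0],[0,0,0,0]]]}}

```text
clock: 19.5
tool_pos: [0.5044, -0.0697, 0.1396]
orientation: [68.1, 90.0, -111.2]
force: [-2.6, 3.0, 5.5]
opening: 0.0275
```

>>> {"api": "move_arm", "payload": {"commands": [[[0,0.04,0,0],[0,0.02,0,0],[0,0,0,0]]]}}

```text
clock: 19.8
tool_pos: [0.5043, -0.0704, 0.1396]
orientation: [64.5, 90.0, -114.8]
force: [-2.6, 1.2, 4.9]
opening: 0.0277
```

>>> {"api": "move_arm", "payload": {"commands": [[[0,0.04,0,0],[0,0.02,0,0],[0,0,0,0]]]}}

```text
clock: 20.1
tool_pos: [0.5043, -0.0709, 0.1396]
orientation: [64.3, 90.0, -115.0]
force: [-3.4, 0.2, 4.6]
opening: 0.0277
```

>>> {"api": "move_arm", "payload": {"commands": [[[0,0.04,0,0],[0,0.02,0,0],[0,0,0,0]]]}}

```text
clock: 20.4
tool_pos: [0.5043, -0.0715, 0.1396]
orientation: [62.8, 90.0, -116.6]
force: [-1.4, 0.5, 4.8]
opening: 0.0277
```

>>> {"api": "move_arm", "payload": {"commands": [[[0,0.04,0,0],[0,0.02,0,0],[0,0,0,0]]]}}

```text
clock: 20.7
tool_pos: [0.5044, -0.0722, 0.1396]
orientation: [69.2, 90.0, -110.2]
force: [-1.9, 0.2, 4.3]
opening: 0.0283
```

>>> {"api": "move_arm", "payload": {"commands": [[[0,0.04,0,0],[0,0.02,0,0],[0,0,0,0]]]}}

```text
clock: 21.0
tool_pos: [0.5043, -0.0727, 0.1396]
orientation: [51.2, 90.0, -128.2]
force: [-3.4, 0.8, 5.1]
opening: 0.0278
```

>>> {"api": "move_arm", "payload": {"commands": [[[0,0.04,0,0],[0,0.02,0,0],[0,0,0,0]]]}}

```text
clock: 21.3
tool_pos: [0.5044, -0.0732, 0.1396]
orientation: [51.5, 90.0, -127.8]
force: [-2.4, 1.0, 5.2]
opening: 0.0275
```

>>> {"api": "move_arm", "payload": {"commands": [[[0,0.04,0,0],[0,0.02,0,0],[0,0,0,0]]]}}

```text
clock: 21.6
tool_pos: [0.5044, -0.0738, 0.1396]
orientation: [51.2, 90.0, -128.1]
force: [-3.0, 3.1, 6.1]
opening: 0.0275
```

>>> {"api": "move_arm", "payload": {"commands": [[[0,0.04,0,0],[0,0.02,0,0],[0,0,0,0]]]}}

```text
clock: 21.9
tool_pos: [0.5044, -0.0743, 0.1396]
orientation: [45.8, 90.0, -133.5]
force: [-2.2, 1.6, 5.9]
opening: 0.0277
```

>>> {"api": "move_arm", "payload": {"commands": [[[0,0.04,0,0],[0,0.02,0,0],[0,0,0,0]]]}}

```text
clock: 22.2
tool_pos: [0.5044, -0.0746, 0.1396]
orientation: [-63.6, 90.0, 117.1]
force: [-3.8, 4.2, 5.6]
opening: 0.0278
```

>>> {"api": "move_arm", "payload": {"commands": [[[0,0.03,0,0],[0,0.02,0,0],[0,0,0,0]]]}}

```text
clock: 22.5
tool_pos: [0.5044, -0.0748, 0.1396]
orientation: [-84.5, 90.0, 96.2]
force: [-3.9, 6.9, 6.9]
opening: 0.028
```

The tube has stopped again at about 58 mm. I'll ease back a little, release and lift away.

>>> {"api": "move_arm", "payload": {"commands": [[[0,-0.1,0,0],[0,-0.08,0,0],[0,0,0,0]]]}}

```text
clock: 22.8
tool_pos: [0.5043, -0.0739, 0.1396]
orientation: [64.3, 90.0, -115.0]
force: [-3.2, -0.0, 5.0]
opening: 0.0278
```

>>> {"api": "move_arm", "payload": {"commands": [[[0,0,0,0],[0,0,0,0],[0,0,0,0],[0,0,0,0],[0,0,0,0],[0,0,0,0]]], "jaw": 8}}

```text
clock: 23.4
tool_pos: [0.5045, -0.0734, 0.1395]
orientation: [-21.4, 90.0, 159.3]
force: [0.4, -0.5, -0.5]
opening: 0.0708
```

>>> {"api": "move_arm", "payload": {"commands": [[[-1,0,0,0],[-2,0,0,0],[-3,0,0,0],[-3,0,0,0],[-2,0,0,0],[0,4.5,0,0],[0,4.5,0,0],[0,4.5,0,0]]]}}

```text
clock: 24.2
tool_pos: [0.5062, -0.2096, 0.251]
orientation: [173.7, 89.9, -5.6]
force: [1.0, -0.2, -0.2]
opening: 0.0801
```

>>> {"api": "move_arm", "payload": {"commands": [[[0,4.5,-1,0],[0,4.5,-2,0],[0,2,-2,0],[0,0,-2,0],[0,0,0,0],[0,0,0,0]]]}}

```text
clock: 24.8
tool_pos: [0.5773, -0.3176, 0.2495]
orientation: [-18.7, 90.0, 162.0]
force: [-0.4, 0.6, -0.3]
opening: 0.0803
```

Run:
```python
from h import *
o=get_obs();print(o['clock'],o['tool_pos'],o['force'],o['opening'])
ps,ds=snapshot('side');pt,dt=snapshot('top');pw,dw=snapshot('wrist')
c=calibration('side');hsv=cv2.cvtColor(ps,cv2.COLOR_RGB2HSV)
m=((hsv[...,0]>5)&(hsv[...,0]<22)&(hsv[...,1]>90)).astype(np.uint8);m[:200]=0;m[245:]=0;m[:,:250]=0;m[:,290:]=0
v,u=np.nonzero(m);print('amber',len(u),u.mean(),v.mean(),onz(c,u.mean(),v.mean(),.006))
c=calibration('top')
print('top row',[(u0,*pt[207,u0],np.round(dep(c,u0,207,dt),3)) for u0 in range(242,270,2)])
out=np.zeros((590,790,3),np.uint8)
a=cv2.resize(ps[80:290,200:340],None,fx=2.8,fy=2.8,interpolation=cv2.INTER_CUBIC);out[:a.shape[0],:392]=a
b=cv2.resize(pt[165:265,185:385],None,fx=1.95,fy=1.95);out[:b.shape[0],400:400+b.shape[1]]=b
w=cv2.resize(pw,None,fx=.76,fy=.76);out[200:200+w.shape[0],400:400+w.shape[1]]=w
save('end',out)
```

```text
24.8 [ 0.57727823 -0.31762962  0.24952989] [-0.39570437  0.61734762 -0.34326563] 0.08027945885038916
amber 104 267.59615384615387 223.98076923076923 [0.50505858 0.00519027 0.006     ]
top row [(242, np.uint8(146), np.uint8(150), np.uint8(149), array([0.515, 0.022, 0.011])), (244, np.uint8(141), np.uint8(137), np.uint8(131), array([0.504, 0.018, 0.17 ])), (246, np.uint8(160), np.uint8(154), np.uint8(147), array([0.504, 0.015, 0.171])), (248, np.uint8(171), np.uint8(164), np.uint8(159), array([0.504, 0.011, 0.177])), (250, np.uint8(169), np.uint8(163), np.uint8(158), array([0.504, 0.007, 0.172])), (252, np.uint8(171), np.uint8(165), np.uint8(158), array([0.504, 0.003, 0.174])), (254, np.uint8(170), np.uint8(165), np.uint8(158), array([ 0.504, -0.001,  0.173])), (256, np.uint8(156), np.uint8(150), np.uint8(144), array([ 0.504, -0.005,  0.171])), (258, np.uint8(96), np.uint8(92), np.uint8(90), array([ 0.504, -0.009,  0.168])), (260, np.uint8(21), np.uint8(18), np.uint8(24), array([ 0.504, -0.013,  0.165])), (262, np.uint8(23), np.uint8(26), np.uint8(29), array([ 0.503, -0.016,  0.178])), (264, np.uint8(26), np.uint8(31), np.uint8(31), array([ 0.503, -0.02 ,  0.178])), (266, np.uint8(56), np.uint8(54), np.uint8(56), array([ 0.504, -0.024,  0.175])), (268, np.uint8(151), np.uint8(145), np.uint8(142), array([ 0.504, -0.028,  0.175]))]
```

View pics/end.png

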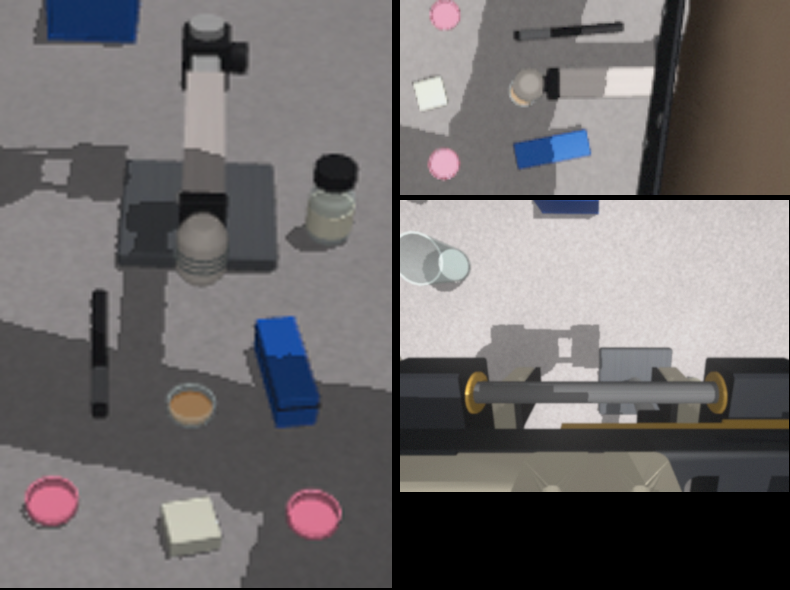

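The lamp (about y 0.004) now stands over the dish (about y 0.006) and nothing else has moved. One close look at the button from above its side.

>>> {"api": "move_arm", "payload": {"commands": [[[0,-4.3,-0.2,0],[0,-4.3,-0.2,0],[0,-4.3,-0.2,0],[0,-4.3,-0.2,0],[0,-4.3,-0.2,0],[0,-4.3,0,0],[0,-4.3,0,0],[0,-4.3,0,0]]]}}

```text
clock: 25.75
tool_pos: [0.5825, 0.0283, 0.2506]
orientation: [-161.8, 89.9, 18.9]
force: [1.1, -0.2, 0.3]
opening: 0.0799
```

>>> {"api": "move_arm", "payload": {"commands": [[[0,0,0,0],[0,0,0,0],[0,0,0,0]]]}}

```text
clock: 26.05
tool_pos: [0.583, 0.0261, 0.25]
orientation: [-167.1, 90.0, 13.5]
force: [-0.0, 0.1, 0.2]
opening: 0.08
```

Run:
```python
from h import *
from scipy.spatial.transform import Rotation as R
o=get_obs();print(o['clock'],o['tool_pos'])
p,d=snapshot('wrist');c=calibration('wrist');K=c['mtx']
T=np.eye(4);T[:3,:3]=R.from_euler('xyz',o['orientation'],degrees=True).as_matrix();T[:3,3]=o['tool_pos'];T=T@c['tool_from_camera']
q=np.linalg.inv(T)@np.array([.522,-.037,.16,1]);u,v=K[0,0]*q[0]/-q[2]+K[0,2],K[1,1]*-q[1]/-q[2]+K[1,2];print(u,v)
u=int(np.clip(u,50,460));v=int(np.clip(v,45,335))
save('btn',cv2.resize(p[v-45:v+45,u-50:u+50],None,fx=6,fy=6,interpolation=cv2.INTER_CUBIC))
```

```text
26.05 [0.58297385 0.02610296 0.25004183]
334.0848241708886 117.29796455741112
```

View pics/btn.png

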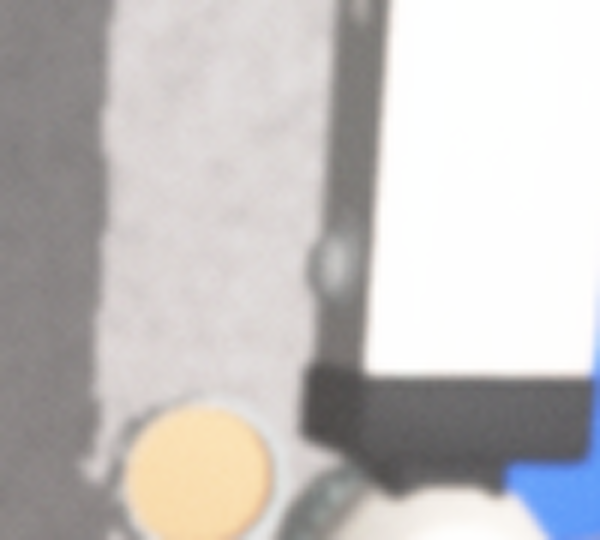

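The steel button is at (335,265), bulging clearly out of the +x face beside the end cap, so it's in the last hole. The amber dish is at (200,475). The gripper touches nothing, so I'm handing in.

```bash
python3 -c "
from plant import *
print(close_job())"
```

```text
the job is handed in; nothing more can be done
None
```

The boom is at its farthest-in setting, locked, with the lamp over the clear amber dish. I got there in two slides: press and slide about 21 mm to the in-between hole, then regrip, press and slide about 37 mm more to the end hole. At each stop I eased off. The pull read 9 N at most along the boom, but it was read only at the end of each short move, so brief peaks between readings are not ruled out.

Last checks:
- **Lamp over dish:** the lamp is at about (0.504, 0.004) and the dish at about (0.505, 0.006). That is a few millimetres apart, inside the 12 mm limit.
- **Button:** the close-up shows it bulging out of the hole next to the end cap. I judged "fully out" from that picture and from the tube stopping dead. I did not measure it or test the lock the other way.
- **Bystanders:** the dish's position measured the same before and after. The slip box, slide box, jar and pen look unmoved in the pictures.
- **Robot:** the gripper was clear of everything at hand-in, at about 26 s.

One disagreement: total travel read about 58 mm from the arm and about 55.5 mm from the top camera. The camera's roughly 2 mm calibration accounts for most of that, and either figure keeps the lamp within the limit.

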